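Free the eccentric lock, then push the slide to seat a duct collar

ROBOT

A 7-joint arm with a two-finger parallel gripper is mounted at the origin on the work surface. World frame = base frame: x ahead of the robot, y to its left, z up, the work surface at z = 0. Lengths are in m, angles in rad, forces in N, time in s.
With the tool pointing down it reaches from about 0.35 to 0.9 m from the base axis. Payload 19.9 kg.
Tool frame: the origin (TCP) lies at the very end of the fingers, on their centre line; the grasp point (between the pads) lies 19 mm behind it (env.grip_point_offset is the distance from the TCP to the grasp point, in m); z points along the fingers, y is the line along which they close (so a half turn about z gives the same grasp; the last joint's range is limited). The gripper opens to 85 mm and grips with 20 to 120 N. Pads are 22 mm wide; open, the fingers measure 114 mm over their backs; the gripper's body (76 mm by 85 mm) begins 54 mm behind the grasp point. The pads swing forward as they close: fully open they stand 13 mm farther back than shut.
Start: joints at [1.165, 0.417, -0.01, 1.614, 0.005, 1.111, -0.053], TCP at [0.223, -0.584, 0.231] pointing down, gripper open.
Joint ranges: [-2.81, 2.81], [-0.39, 2.02], [-1.27, 1.25], [0.06, 2.57], [-1.19, 4.33], [0.19, 2], [-2.82, 2.82]. Speed limits (rad/s): [1.89, 1.89, 2.39, 2.39, 3.01, 3.01, 3.01].

INTERFACE

Orientations are given as a unit quaternion [w, x, y, z].
In Python, from workcell import env, eyes gives the robot as it stands.
- The arm moves only by the tool apply_moves, never from a script. Its argument "targets" is a list of rows, each an object with "translation": the shift along the tool's x, y, z in m, a list of three; "dr": the turn, a rotation vector about the tool's x, y, z in degrees, a list of three; "hand": the finger opening in m, from 0 to 0.0854. In form: [{"translation": [dx, dy, dz], "dr": [rx, ry, rz], "hand": hand}, ...]. A call has 1 to 12 rows; each row is the pose to reach, as a shift and turn from the pose commanded when the call began, along the tool's axes at that moment; what a row does not reach only later rows make up. A row lasts 1/10 s, in which the tool goes at most 50 mm and 8.59 degrees, less where a joint would pass 70% of its speed; a pose out of reach is approached as far as the arm can. A call with a gripper value outside its range is refused whole. The fingers move at their own pace and stop on an object; "force" is the grip in N (left out, the last holds). Time passes only in rows, so rows that repeat a pose let the fingers close. It gives the time, the measured TCP pose, the force, the opening and the grip force at its end, in the units of the state.
- env.sense(): the state, without advancing time (a new reading comes with each control period).
- eyes.read_camera(name): name is "scene" or "top" or "wrist"; returns a dict with "pixels" (400x640x3 uint8, red, green, blue), "mtx" (3x3 intrinsics, pixels), "rvec" (rotation vector, rad) and "tvec" (3), from world to camera coordinates, as OpenCV has them. Camera axes: x right, y down, z forward; pixel columns grow to the right and rows downward; lengths in m; the calibration is good to about 2 mm. The wrist camera is an equidistant fisheye: a pixel r from the principal point sees the ray r / f radians off the axis. A picture is of the moment at which its call begins. There is no depth.
- env.finish_job(): hands the job in; it is judged then, once.
The state is a dict: "clock": time; "joints": joint angles; "joint_velocities": joint speeds; "tau": joint torques, N m; "tool_pos": TCP position; "tool_rot": TCP orientation; "wrist_force": force on the tool from outside, world axes, zero at the start; "torque": the same for the moment, N m; "finger_gap": finger opening in m; "gripper_force": force on a finger pad.
Only numpy, scipy, OpenCV 4.12 (cv2) and the standard library are available. Lean on these libraries where they do the work, as an engineer would, in place of code of your own. Each camera call takes 0.05 s, during which the arm holds its last target. There are 200 camera calls.

TASK

Seat the steel duct collar in the black V-shaped nest of the blue fixture: first, with the slide still back, push the red post of the cam lever round until the cam is at its low point (lever in line with the slide, post over the green mark), and only then push the yellow pad of the slide forward until the slide is fully home and the collar is in the nest. Nothing needs gripping, only pushing with the fingers: let the slide move the collar and do not touch or lift the collar yourself. Leave the cam at its low point and do not disturb the other things on the bench.

Things in the scene. Friction and masses are not known exactly. Their poses are not given: they have to be found in the camera images.
- fixture: Blue base plate, 12 mm thick, fixed to the bench. Origin on the bench; in its own frame (used for all mm figures here) it spans x -140 to 150, y -130 to 106. x = the slide's forward direction (yellow pad towards black V nest), y left of that, z up. Slide, bed and nest lie along y = -45; low rails (tops z = 26) at y = -86 and -4, x -110 to 80.
- cam (a joint): Lever angle, rad, counter-clockwise from above; 0 = low point: lever points straight forward (fixture x), post over the green dot. Starts at 1.7 to 2.4 (pointing left and back), where the off-centre steel disc blocks the slide: turn it clockwise. Stops at -0.5 and 2.7, none at 0. About 4 N on the post turns it; it stays where left. Within 0.3 of 0 the slide can go home.
- cam_post (a point): Half-way up the red post at the lever's end, on its axis: post 18 mm in diameter, from z = 50 to z = 86 (this point z = 68), 75 mm from cam_pivot, about which it circles. Under it the lever bar, 16 mm wide, z 41 to 50; cam disc 70 mm in diameter, z 22 to 40, its centre 16 mm from the pivot towards the post.
- cam_pivot (a point): Point on the cam's upright turning axis, at z = 50; in the fixture's frame at x = 25, y = 40.
- slide (a joint): Travel of the slide, m: 0 = fully back, 0.040 = fully home (hard stop). Starts at 0 to 0.006. Moves along the fixture's x, about 3 N friction, stays where left. The brass roller on its left side arm (tops below z = 40) meets the cam's rim: with the cam at its high point the slide stops near 0.010.
- push_pad (a point): Centre of the rear face of the yellow push pad, z = 60. The pad is an upright plate at the slide's rear, 56 mm wide, 10 mm thick, z 35 to 84; push this face in the fixture's +x direction. Behind it is open space over the plate (top z = 12) and the low rails.
- collar: Loose stainless duct collar standing upright on the plate in front of the slide: tube, 64 mm outer diameter, 56 mm bore, 40 mm high, about 0.12 kg. Origin at the centre of its underside (z = 12). The slide's flat front pushes it along the bed; the robot is not to touch it.
- nest (a point): Where the centre of the collar's underside lies when it is seated in the black V nest (two upright walls, 34 mm high, at 45 degrees); x = 72.7, y = -45, z = 12 in the fixture's frame.
- valve: Bystander: small brass valve standing on the plate's rear left corner, 34 mm in diameter, 46 mm high. Origin at the centre of its underside.
- clamp: Bystander: steel ring clamp, 34 mm in diameter, 12 mm high, on the plate's right edge. Origin at the centre of its underside.
- mug: Bystander: white mug, 84 mm across the rim, 85 mm high, on the right. Origin at the centre of its underside.
- driver: Bystander: screwdriver with a red handle, lying on the left. Origin under its middle.
- jar: Bystander: jar, 60 mm in diameter, 80 mm high, on the left. Origin at the centre of its underside.
- notes: Bystander: yellow block of notes, 52 x 52 x 24 mm, on the right. Origin at the centre of its underside.
- tape: Bystander: green roll of tape, 76 mm in diameter, 20 mm high, on the right. Origin at the centre of its underside.
There are look-alikes about, which are no part of the job. Of the things like the collar, leave any that is pink or turquoise; of the rest the smaller one is meant.

How it is judged:
By the outcome, as a careful person would: the job done as asked, in the order asked, and still so for the second after the job is handed in, with the robot touching nothing.
It also fails if it takes over 51 s, if anything falls off the work surface, if the arm or the gripper's body presses on something with over 40 N, if the wrist force passes 120 N, or if a joint passes its speed limit or range.

## Working session

There is one attempt and no reset: what is moved stays moved. The work goes in short steps, Python scripts to look and compute and a tool call to move; the robot and the scene stay as the last step left them, time stands still between calls to the robot, and variables do not carry over. Pictures are saved under pics/ and viewed, at most 10 in all, crops included, and the job is handed in when it is done.

Besides the shell and the picture viewer there is one more tool, called after "Call:" as a command line: name --argument value ..., lists and objects as JSON in quotes. apply_moves: Moves the arm, as the interface text tells. Its arguments: {"type":"object","properties":{"targets":{"type":"array","items":{"type":"object","properties":{"translation":{"type":"array","items":{"type":"number"}},"dr":{"type":"array","items":{"type":"number"}},"hand":{"type":"number"}}}},"force":{"type":"number"}},"required":["targets"]}

```bash
mkdir -p pics; ls; python3 - <<'E'
from workcell import env, eyes
import cv2
for n in ("top","scene"):
    d=eyes.read_camera(n); cv2.imwrite(f"pics/{n}0.png",d["pixels"][:,:,::-1]); print(n,d["mtx"].tolist(),d["rvec"],d["tvec"])
s=env.sense(); print(s)
E
```

```text
pics
top [[473.5448919574533, 0.0, 320.3007897065099], [0.0, 473.5448919574533, 201.04545175748387], [0.0, 0.0, 1.0]] [ 2.14819716 -2.19758711  0.13615515] [-0.01769256  0.54287254  1.33288365]
scene [[419.218536900103, 0.0, 319.1621023483784], [0.0, 419.218536900103, 200.8281230845347], [0.0, 0.0, 1.0]] [ 2.06009636  0.96887091 -0.50403244] [-0.34452283 -0.19936516  1.58254529]
{'clock': 0.1, 'joints': array([ 1.16450921,  0.41792701, -0.0102972 ,  1.61412441,  0.00471361,
        1.11069694, -0.05301312]), 'joint_velocities': array([ 1.52969601e-03,  9.25502539e-05,  5.70416720e-04, -1.73180562e-03,
        1.51206741e-04,  1.41276495e-03, -1.10912295e-03]), 'tau': array([ 6.71718899e-04, -8.65828443e+01,  6.80064596e-01, -4.35642099e+01,
        1.91805483e-02,  4.96742054e-03, -1.75280711e-04]), 'tool_pos': array([ 0.22283973, -0.58358269,  0.23071053]), 'tool_rot': array([-5.45362512e-04,  9.83412593e-01,  1.81381782e-01, -1.52317105e-04]), 'wrist_force': array([-0.00869812, -0.37525794,  0.11122499]), 'torque': array([ 0.0199265,  0.0795684, -0.0017193]), 'gripper_force': 0.0, 'finger_gap': 0.08526214046889237}
```

View pics/top0.png

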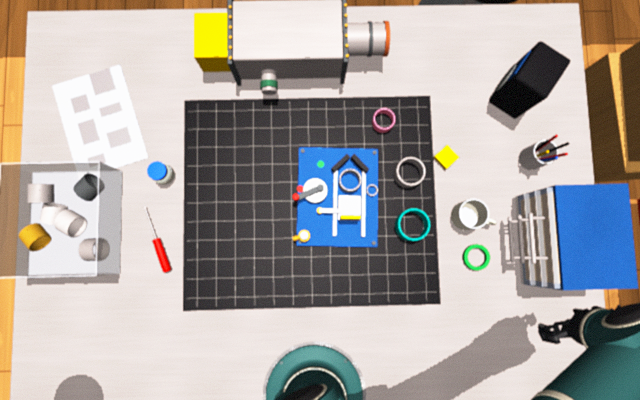

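View pics/scene0.png

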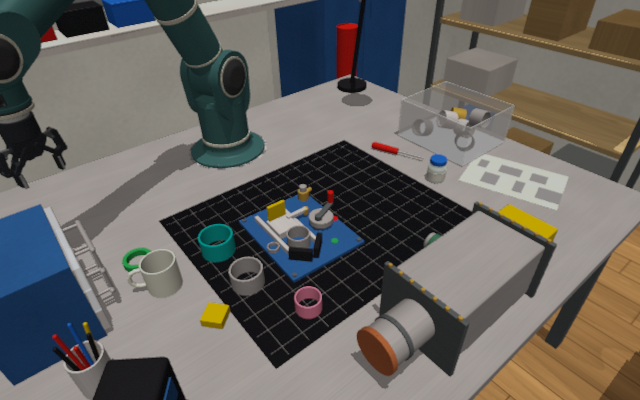

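The top view shows the blue plate at about (298–378, 148–246), with forward pointing up the image. The red post is near (298,193), the green dot at (320,164), the pad at (349,208) and the collar at (350,180). Next I'll measure the plate, post, dot and pad.

```bash
cat > h.py <<'E'
import numpy as np, cv2
from workcell import env, eyes
def cam(n):
    d=eyes.read_camera(n); d["R"]=cv2.Rodrigues(np.array(d["rvec"],float))[0]; d["C"]=-d["R"].T@np.array(d["tvec"]); return d
def ray(d,px,fish=False):
    K=d["mtx"]; v=np.array([(px[0]-K[0,2])/K[0,0],(px[1]-K[1,2])/K[1,1]])
    if fish:
        t=np.linalg.norm(v); u=np.r_[v/max(t,1e-9)*np.sin(t),np.cos(t)]
    else: u=np.r_[v,1]
    u=d["R"].T@u; return u/np.linalg.norm(u)
def onz(d,px,z,fish=False):
    u=ray(d,px,fish); return d["C"]+u*(z-d["C"][2])/u[2]
def cross(d1,p1,d2,p2,f1=False,f2=False):
    u,v=ray(d1,p1,f1),ray(d2,p2,f2)
    s=np.linalg.lstsq(np.c_[u,-v],d2["C"]-d1["C"],rcond=None)[0]
    a,b=d1["C"]+s[0]*u,d2["C"]+s[1]*v
    return (a+b)/2,np.linalg.norm(a-b)
def hsv(d): return cv2.cvtColor(d["pixels"],cv2.COLOR_RGB2HSV)
def blobs(m,box,amin=6):
    x0,y0,x1,y1=box; k=np.zeros_like(m); k[y0:y1,x0:x1]=m[y0:y1,x0:x1]
    n,l,s,c=cv2.connectedComponentsWithStats(k); return [(c[i].round(1).tolist(),s[i].tolist()) for i in range(1,n) if s[i,4]>=amin]
RED=lambda h:cv2.inRange(h,(0,150,80),(6,255,255))|cv2.inRange(h,(174,150,80),(180,255,255))
GRN=lambda h:cv2.inRange(h,(50,120,60),(80,255,255))
YEL=lambda h:cv2.inRange(h,(22,150,100),(35,255,255))
BLU=lambda h:cv2.inRange(h,(100,120,60),(120,255,255))
E
python3 - <<'E'
from h import *
T=cam("top");S=cam("scene")
for n,d,b in(("T",T,(285,135,390,260)),("S",S,(230,170,375,285))):
    H=hsv(d)
    for k,f in(("red",RED),("grn",GRN),("yel",YEL)): print(n,k,blobs(f(H),b))
    m=BLU(H);k=np.zeros_like(m);k[b[1]:b[3],b[0]:b[2]]=m[b[1]:b[3],b[0]:b[2]]
    p=cv2.findNonZero(k); hull=cv2.convexHull(p); r=cv2.minAreaRect(hull); print(r)
    q=cv2.approxPolyDP(hull,5,True)[:,0]; print([ (c.tolist(),onz(d,c,.012).round(4).tolist()) for c in q])
    if n=="T": print([onz(d,c,.012).round(4).tolist() for c in cv2.boxPoints(r)])
c1=cv2.resize(T["pixels"][140:255,285:390],None,fx=5,fy=5,interpolation=cv2.INTER_CUBIC)
c2=cv2.resize(S["pixels"][170:285,230:375],None,fx=5,fy=5,interpolation=cv2.INTER_CUBIC)
cv2.imwrite("pics/c1.png",c1[:,:,::-1]);cv2.imwrite("pics/c2.png",c2[:,:,::-1])
E
```

```text
T red [([299.1, 188.5], [297, 186, 5, 6, 26]), ([295.1, 196.6], [292, 193, 7, 8, 42])]
T grn [([320.4, 163.6], [318, 161, 6, 6, 30])]
T yel [([350.4, 217.4], [341, 216, 20, 4, 74]), ([298.8, 238.1], [293, 236, 16, 5, 31])]
((337.2632751464844, 196.8352813720703), (81.42371368408203, 99.5600814819336), 1.1457629203796387)
[([377, 149], [0.6953, -0.2016, 0.012]), ([377, 246], [0.41, -0.1911, 0.012]), ([296, 245], [0.4183, 0.0427, 0.012]), ([298, 148], [0.7031, 0.0317, 0.012])]
[[0.4161, 0.044, 0.012], [0.7083, 0.0329, 0.012], [0.6986, -0.2075, 0.012], [0.4059, -0.1909, 0.012]]
S red [([330.3, 195.7], [327, 190, 7, 13, 77]), ([335.1, 217.5], [333, 216, 5, 4, 17])]
S grn [([334.3, 240.1], [331, 238, 7, 5, 26])]
S yel [([275.7, 209.8], [267, 200, 18, 21, 263])]
((301.53411865234375, 231.44952392578125), (81.2744140625, 99.74092102050781), 60.64224624633789)
[([364, 241], [0.7098, 0.0265, 0.012]), ([293, 281], [0.7006, -0.207, 0.012]), ([239, 220], [0.4088, -0.1896, 0.012]), ([295, 195], [0.4175, 0.0078, 0.012]), ([310, 196], [0.4524, 0.0404, 0.012])]
```

View pics/c1.png

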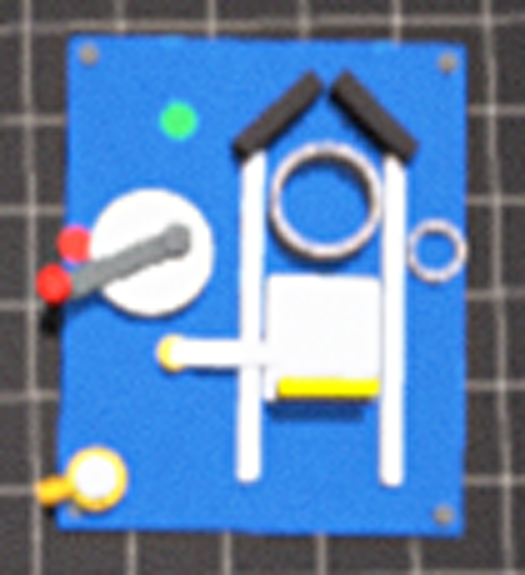

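View pics/c2.png

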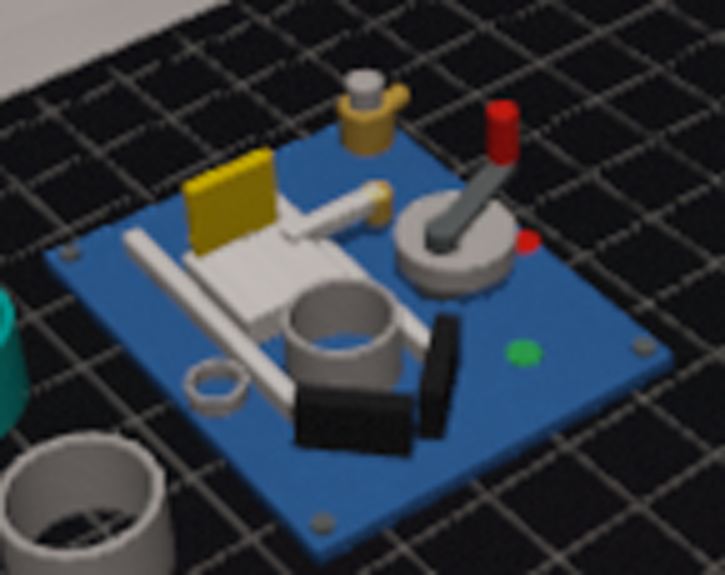

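The enlarged views show the plate bolts, the lever pointing left and back, the red post (top view 295,196.6; scene 330,196), a red high-point mark on the plate, and the green dot. The pad is at scene (276,210). Next I'll compute the fixture frame from the plate edges and compare it with the dot, post and pad.

```bash
cat > meas.py <<'E'
from h import *
from scipy.optimize import least_squares
T=cam("top");S=cam("scene")
def edgepts(d,b,fix):
    m=BLU(hsv(d));k=np.zeros_like(m);k[b[1]:b[3],b[0]:b[2]]=m[b[1]:b[3],b[0]:b[2]]
    k=cv2.morphologyEx(k,cv2.MORPH_OPEN,np.ones((3,3)))
    return [onz(d,c,.012)[:2] for c in max(cv2.findContours(k,cv2.RETR_EXTERNAL,cv2.CHAIN_APPROX_NONE)[0],key=cv2.contourArea)[:,0]]
P=np.array(edgepts(T,(285,135,390,260),0)); P2=np.array(edgepts(S,(230,170,375,285),0))
def res(p,P):
    c,s=np.cos(p[2]),np.sin(p[2]); q=(P-p[:2])@np.array([[c,-s],[s,c]])
    d=np.stack([q[:,0]+.140,.150-q[:,0],q[:,1]+.130,.106-q[:,1]]); return np.abs(d).min(0)
for Q in(P,P2): 
    f=least_squares(res,[.556,-.07,-.04],args=(Q,),loss="soft_l1",f_scale=.001); print("plate",f.x.round(4),np.median(f.fun).round(4))
g=[onz(T,(320.4,163.6),.0125),onz(S,(334.3,240.1),.0125)]; print("green",g[0].round(4),g[1].round(4))
def red(d,b): return max(blobs(RED(hsv(d)),b),key=lambda x:x[1][4])
tp,sp=(295.1,196.6),(330.3,195.7)
print("post top@.086",onz(T,tp,.084).round(4),"mid S@.068",onz(S,sp,.068).round(4),"cross",cross(T,tp,S,sp))
E
python3 meas.py
```

```text
plate [ 0.5531 -0.0686 -0.05  ] 0.0187
plate [ 0.523  -0.1569  0.3231] 0.021
green [ 0.6549 -0.0332  0.0125] [ 0.655  -0.0333  0.0125]
post top@.086 [0.5503 0.0403 0.084 ] mid S@.068 [0.5497 0.0418 0.068 ] cross (array([0.55177136, 0.04047513, 0.06988036]), np.float64(0.0007071867746411))
```

```bash
cat >> h.py <<'E'
YAW=-.042; GRNW=np.array([.655,-.0332])
def RF(): c,s=np.cos(YAW),np.sin(YAW); return np.array([[c,-s],[s,c]])
ORG=GRNW-RF()@np.array([.1,.04])
def f2w(x,y): return ORG+RF()@np.array([x,y])/1000
def w2f(p): return (RF().T@(np.array(p)[:2]-ORG)*1000).round(1)
def rel(p,al):
    """tool-frame shift (m) and rz (deg) to reach world point p with tool x at al deg"""
    s=env.sense(); w,x,y,z=s["tool_rot"]; a=np.degrees(2*np.arctan2(y,x)); d=np.array(p)-s["tool_pos"]
    c,q=np.cos(np.radians(a)),np.sin(np.radians(a))
    rz=(a-al+180)%360-180
    return [round(v,4) for v in (d[0]*c+d[1]*q, d[0]*q-d[1]*c, -d[2])],round(rz,1),"alpha",round(a,1)
E
python3 - <<'E'
from h import *
T=cam("top");S=cam("scene")
print("org",ORG,"pivot",f2w(25,40),"nest",f2w(72.7,-45))
p=np.array([.550,.041]); d=(p-f2w(25,40)); print("post fix",w2f(p),np.linalg.norm(d),"theta",np.arctan2(d[1],d[0])-YAW)
c=onz(T,(350.4,217.4),.084); print("pad top",c,w2f(c))
print("pad S",w2f(onz(S,(275.7,209.8),.06)))
# bolts/corners check
for z,(n,d,px) in zip([.012]*3,[("FR",S,(293,281)),("RR",S,(239,220)),("FL",S,(364,241))]): print(n,w2f(onz(d,px,z)))
print(rel([.550,.041,.16],112))
E
```

```text
org [ 0.55340868 -0.06896596] pivot [ 0.58006614 -0.03005093] nest [ 0.62415512 -0.11697878]
post fix [ -8.  109.7] 0.07715054684957495 theta 2.013110196504968
pad top [ 0.48928909 -0.11090352  0.084     ] [-62.3 -44.6]
pad S [-60.  -44.8]
FR [ 152.8 -131.8]
RR [-139.4 -126.6]
FL [152.3 101.9]
([np.float64(0.5284), np.float64(-0.4671), np.float64(0.0712)], np.float64(-91.1), 'alpha', np.float64(20.9))
```

Everything agrees: the pad is on y≈-45, the plate corners are within about 4 mm, and the lever radius comes out at 77 mm against 75. Next I'll go above the post.

Call:
apply_moves --targets '[{"translation": [0.26,-0.23,0.0],"dr": [0,0,-45],"hand": 0.05},{"translation": [0.26,-0.23,0.0],"dr": [0,0,-45],"hand": 0.05},{"translation": [0.26,-0.23,0.0],"dr": [0,0,-45],"hand": 0.05},{"translation": [0.26,-0.23,0.0],"dr": [0,0,-45],"hand": 0.05},{"translation": [0.26,-0.23,0.0],"dr": [0,0,-45],"hand": 0.05},{"translation": [0.26,-0.23,0.0],"dr": [0,0,-45],"hand": 0.05},{"translation": [0.527,-0.467,0.05],"dr": [0,0,-91],"hand": 0.05},{"translation": [0.527,-0.467,0.05],"dr": [0,0,-91],"hand": 0.05},{"translation": [0.527,-0.467,0.05],"dr": [0,0,-91],"hand": 0.05},{"translation": [0.527,-0.467,0.05],"dr": [0,0,-91],"hand": 0.05},{"translation": [0.527,-0.467,0.05],"dr": [0,0,-91],"hand": 0.05},{"translation": [0.527,-0.467,0.05],"dr": [0,0,-91],"hand": 0.05}]'

```text
clock: 1.6
tool_pos: [0.5002, -0.0522, 0.1945]
tool_rot: [0.0, 0.558, 0.83, 0.0]
wrist_force: [1.0, -0.8, 0.4]
finger_gap: 0.0499
gripper_force: 0.0
```

```bash
python3 - <<'E'
from h import *
s=env.sense();print(s["clock"],s["joints"].round(2),s["tool_pos"],s["tool_rot"].round(4),rel([.551,.039,.15],112))
E
```

```text
1.6 [ 0.54  0.29 -0.59  1.94  0.19  0.97  0.26] [ 0.50018605 -0.05220017  0.19452008] [3.000e-04 5.576e-01 8.301e-01 1.000e-04] ([np.float64(0.0652), np.float64(0.0815), np.float64(0.0445)], np.float64(0.2), 'alpha', np.float64(112.2))
```

Call:
apply_moves --targets '[{"translation": [0.0,0.0,0.0],"dr": [0,0,0],"hand": 0.05},{"translation": [0.0,0.0,0.0],"dr": [0,0,0],"hand": 0.05}]'

```text
clock: 1.8
tool_pos: [0.4997, -0.053, 0.1942]
tool_rot: [-0.0, 0.559, 0.829, 0.0]
wrist_force: [0.2, 0.2, 0.5]
finger_gap: 0.0503
gripper_force: 0.0
```

```bash
python3 - <<'E'
from h import *
s=env.sense();print(s["clock"],s["tool_pos"],np.abs(s["joint_velocities"]).max(),rel([.551,.039,.15],112))
E
```

```text
1.8 [ 0.49966818 -0.05298399  0.19422926] 0.0334351715018563 ([np.float64(0.066), np.float64(0.0821), np.float64(0.0442)], np.float64(0.0), 'alpha', np.float64(112.0))
```

Call:
apply_moves --targets '[{"translation": [0.066,0.082,0.034],"dr": [0,0,0],"hand": 0.05},{"translation": [0.066,0.082,0.034],"dr": [0,0,0],"hand": 0.05},{"translation": [0.066,0.082,0.034],"dr": [0,0,0],"hand": 0.05},{"translation": [0.066,0.082,0.034],"dr": [0,0,0],"hand": 0.05},{"translation": [0.066,0.082,0.034],"dr": [0,0,0],"hand": 0.05}]'

```text
clock: 2.3
tool_pos: [0.5507, 0.0362, 0.1606]
tool_rot: [0.0, 0.561, 0.828, -0.0]
wrist_force: [-0.7, -0.3, 0.7]
finger_gap: 0.0501
gripper_force: 0.0
```

```bash
python3 - <<'E'
from h import *
s=env.sense();print(s["clock"],s["tool_pos"],rel([.551,.039,.057],112))
d=cam("wrist"); print(d["mtx"][0],blobs(RED(hsv(d)),(0,0,640,400),30))
u=lambda p:(d["R"]@p+d["tvec"])
def proj(P):
    q=u(np.array(P)); t=np.arctan2(np.hypot(q[0],q[1]),q[2]); v=q[:2]/np.hypot(q[0],q[1])*t; return (v*d["mtx"][0,0]+d["mtx"][:2,2]).round(1)
print("pred post top",proj([.551,.039,.086]),"tcp",proj(s["tool_pos"]))
cv2.imwrite("pics/w1.png",d["pixels"][:,:,::-1])
E
```

```text
2.3 [0.55073216 0.03620545 0.16055665] ([np.float64(0.0025), np.float64(0.0013), np.float64(0.1036)], np.float64(-0.2), 'alpha', np.float64(111.8))
[309.70691629   0.         317.02020997] [([319.0, 209.5], [308, 193, 23, 33, 589]), ([344.0, 213.6], [335, 204, 19, 20, 298])]
pred post top [319.5 213.9] tcp [318.  261.9]
```

View pics/w1.png

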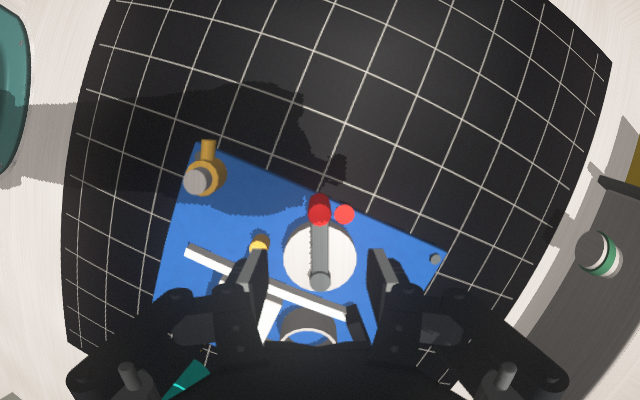

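The wrist view shows the post top at (319,212), which matches the prediction of (319.5,214). The lever lies along the image vertical, so the post is centred between the fingers. Descending around it.

Call:
apply_moves --targets '[{"translation": [0.002,0.0,0.05],"dr": [0,0,0],"hand": 0.05},{"translation": [0.002,0.0,0.08],"dr": [0,0,0],"hand": 0.05},{"translation": [0.002,0.0,0.103],"dr": [0,0,0],"hand": 0.05},{"translation": [0.002,0.0,0.103],"dr": [0,0,0],"hand": 0.04},{"translation": [0.002,0.0,0.103],"dr": [0,0,0],"hand": 0.03},{"translation": [0.002,0.0,0.103],"dr": [0,0,0],"hand": 0.03},{"translation": [0.002,0.0,0.103],"dr": [0,0,0],"hand": 0.03}]'

```text
clock: 3.05
tool_pos: [0.5509, 0.0394, 0.0588]
tool_rot: [0.001, 0.56, 0.828, 0.0]
wrist_force: [1.1, 0.5, 0.1]
finger_gap: 0.0302
gripper_force: 0.0
```

```bash
python3 - <<'E'
from h import *
s=env.sense();print(s["clock"],s["tool_pos"],rel([.551,.039,.057],112))
pv=f2w(25,40); p=s["tool_pos"][:2]; v=p-pv; print("r",np.linalg.norm(v),"ang",np.degrees(np.arctan2(v[1],v[0])))
# arc rows
for phi in list(range(104,-3,-8))+[-2.4,-4,-6]:
    f=np.radians(phi); q=pv+.075*np.array([np.cos(f),np.sin(f)]); t,rz,*_=rel([*q,.057],phi); print(phi,[round(float(a),3) for a in t],rz)
E
```

```text
3.05 [0.55094921 0.03937963 0.05884203] ([np.float64(-0.0004), np.float64(-0.0001), np.float64(0.0018)], np.float64(-0.1), 'alpha', np.float64(111.9))
r 0.07528875730436525 ang 112.75160111403657
104 [-0.001, 0.011, 0.002] 7.9
96 [-0.003, 0.022, 0.002] 15.9
88 [-0.007, 0.032, 0.002] 23.9
80 [-0.012, 0.041, 0.002] 31.9
72 [-0.018, 0.049, 0.002] 39.9
64 [-0.025, 0.057, 0.002] 47.9
56 [-0.033, 0.063, 0.002] 55.9
48 [-0.042, 0.069, 0.002] 63.9
40 [-0.052, 0.072, 0.002] 71.9
32 [-0.062, 0.075, 0.002] 79.9
24 [-0.072, 0.076, 0.002] 87.9
16 [-0.083, 0.076, 0.002] 95.9
8 [-0.093, 0.074, 0.002] 103.9
0 [-0.103, 0.071, 0.002] 111.9
-2.4 [-0.106, 0.07, 0.002] 114.3
-4 [-0.108, 0.069, 0.002] 115.9
-6 [-0.11, 0.068, 0.002] 117.9
```

Call:
apply_moves --targets '[{"translation": [0.0,0.005,0.001],"dr": [0,0,4],"hand": 0.03},{"translation": [-0.001,0.011,0.001],"dr": [0,0,8],"hand": 0.03},{"translation": [-0.002,0.0165,0.001],"dr": [0,0,12],"hand": 0.03},{"translation": [-0.003,0.022,0.001],"dr": [0,0,16],"hand": 0.03},{"translation": [-0.007,0.032,0.001],"dr": [0,0,24],"hand": 0.03},{"translation": [-0.012,0.041,0.001],"dr": [0,0,32],"hand": 0.03},{"translation": [-0.018,0.049,0.001],"dr": [0,0,40],"hand": 0.03},{"translation": [-0.025,0.057,0.001],"dr": [0,0,48],"hand": 0.03},{"translation": [-0.033,0.063,0.001],"dr": [0,0,56],"hand": 0.03},{"translation": [-0.033,0.063,0.001],"dr": [0,0,56],"hand": 0.03}]'

```text
clock: 4.05
tool_pos: [0.6218, 0.0325, 0.0572]
tool_rot: [0.0, 0.884, 0.467, 0.001]
wrist_force: [0.2, 0.7, -0.5]
finger_gap: 0.0301
gripper_force: 0.0
```

```bash
cat > arc.py <<'E'
from h import *
s=env.sense()
pv=f2w(25,40); p=s["tool_pos"][:2]; v=p-pv; print(s["clock"],s["tool_pos"].round(4),"r",np.linalg.norm(v),"ang",np.degrees(np.arctan2(v[1],v[0])),rel([0,0,0],0)[3])
for phi in (48,40,32,24,16,8,4,0,-2.4,-4,-6,-8):
    f=np.radians(phi); q=pv+.075*np.array([np.cos(f),np.sin(f)]); t,rz,*_=rel([*q,.058],phi); print(phi,[round(float(a),3) for a in t],rz)
T=cam("top");S=cam("scene");print(blobs(RED(hsv(T)),(285,135,390,260)),blobs(RED(hsv(S)),(230,170,375,285)))
cv2.imwrite("pics/s_mid.png",S["pixels"][150:300,200:400,::-1].repeat(3,0).repeat(3,1))
E
python3 arc.py
```

```text
4.05 [0.6218 0.0325 0.0572] r 0.07521302435806855 ang 56.28775625601485 55.7
48 [-0.001, 0.011, -0.001] 7.7
40 [-0.003, 0.021, -0.001] 15.7
32 [-0.006, 0.031, -0.001] 23.7
24 [-0.011, 0.04, -0.001] 31.7
16 [-0.018, 0.049, -0.001] 39.7
8 [-0.025, 0.056, -0.001] 47.7
4 [-0.029, 0.06, -0.001] 51.7
0 [-0.033, 0.063, -0.001] 55.7
-2.4 [-0.036, 0.064, -0.001] 58.1
-4 [-0.037, 0.066, -0.001] 59.7
-6 [-0.04, 0.067, -0.001] 61.7
-8 [-0.042, 0.068, -0.001] 63.7
[] []
```

Call:
apply_moves --targets '[{"translation": [0.0,0.005,0.0],"dr": [0,0,4],"hand": 0.03},{"translation": [-0.001,0.011,0.0],"dr": [0,0,8],"hand": 0.03},{"translation": [-0.003,0.021,0.0],"dr": [0,0,16],"hand": 0.03},{"translation": [-0.006,0.031,0.0],"dr": [0,0,24],"hand": 0.03},{"translation": [-0.011,0.04,0.0],"dr": [0,0,32],"hand": 0.03},{"translation": [-0.018,0.049,0.0],"dr": [0,0,40],"hand": 0.03},{"translation": [-0.025,0.056,0.0],"dr": [0,0,48],"hand": 0.03},{"translation": [-0.029,0.06,0.0],"dr": [0,0,52],"hand": 0.03},{"translation": [-0.033,0.063,0.0],"dr": [0,0,56],"hand": 0.03},{"translation": [-0.036,0.064,0.0],"dr": [0,0,58],"hand": 0.03},{"translation": [-0.038,0.066,0.0],"dr": [0,0,60],"hand": 0.03},{"translation": [-0.038,0.066,0.0],"dr": [0,0,60],"hand": 0.03}]'

```text
clock: 5.35
tool_pos: [0.6543, -0.0355, 0.0569]
tool_rot: [-0.0, 0.999, -0.035, 0.0]
wrist_force: [1.1, 3.1, 2.1]
finger_gap: 0.0302
gripper_force: 1.2
```

```bash
sed -i 's/(48,40,32,24,16,8,4,0,-2.4,-4,-6,-8)/(0,-2.4,-5,-7,-9)/' arc.py; cat >> arc.py <<'E'
d=cam("wrist"); print("wrist red",blobs(RED(hsv(d)),(0,0,640,400),30),"grn",blobs(GRN(hsv(d)),(0,0,640,400),20))
for c,*_ in blobs(RED(hsv(d)),(0,0,640,400),30): print("post@.08",onz(d,c,.078,True),w2f(onz(d,c,.078,True)))
cv2.imwrite("pics/w2.png",d["pixels"][:,:,::-1])
E
python3 arc.py
```

```text
5.35 [ 0.6543 -0.0355  0.0569] r 0.07447128147456163 ang -4.203021307193869 -4.0
0 [0.0, -0.005, -0.001] -4.0
-2.4 [0.001, -0.002, -0.001] -1.6
-5 [0.001, 0.001, -0.001] 1.0
-7 [0.0, 0.004, -0.001] 3.0
-9 [0.0, 0.006, -0.001] 5.0
[([297.7, 188.3], [296, 186, 4, 6, 20])] [([335.4, 223.2], [332, 216, 7, 15, 85])]
wrist red [([303.9, 277.1], [283, 244, 40, 64, 2058]), ([28.6, 384.3], [12, 366, 38, 34, 510])] grn [([314.3, 230.8], [299, 218, 31, 27, 654]), ([615.8, 373.8], [600, 353, 33, 42, 408])]
post@.08 [ 0.65782679 -0.03049926  0.078     ] [102.7  42.8]
post@.08 [0.52397712 0.26601515 0.078     ] [-43.5 333.4]
```

View pics/w2.png

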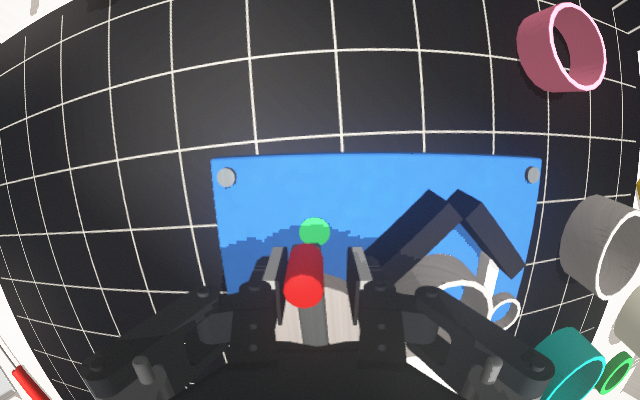

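The wrist view shows the post against the trailing finger, about 3–4 mm left of the green dot at (314,231). I'll move about 4 mm more.

Call:
apply_moves --targets '[{"translation": [0.0,0.002,0.0],"dr": [0,0,1],"hand": 0.03},{"translation": [0.0,0.004,0.0],"dr": [0,0,2],"hand": 0.03},{"translation": [0.0,0.004,0.0],"dr": [0,0,2],"hand": 0.03},{"translation": [0.0,0.004,0.0],"dr": [0,0,2],"hand": 0.03},{"translation": [0.0,0.002,0.0],"dr": [0,0,2],"hand": 0.05},{"translation": [0.0,0.002,0.0],"dr": [0,0,2],"hand": 0.05},{"translation": [0.0,0.002,-0.04],"dr": [0,0,2],"hand": 0.05},{"translation": [0.0,0.002,-0.08],"dr": [0,0,2],"hand": 0.05},{"translation": [-0.05,0.002,-0.11],"dr": [0,0,2],"hand": 0.03},{"translation": [-0.08,0.002,-0.11],"dr": [0,0,2],"hand": 0.0},{"translation": [-0.08,0.002,-0.11],"dr": [0,0,2],"hand": 0.0}]'

```text
clock: 6.6
tool_pos: [0.5712, -0.0322, 0.1676]
tool_rot: [0.0, 0.999, -0.053, -0.0]
wrist_force: [0.9, 0.3, -1.0]
finger_gap: 0.0064
gripper_force: 0.0
```

```bash
python3 - <<'E'
from h import *
s=env.sense(); print(s["clock"],s["tool_pos"].round(4),rel([0,0,0],0)[3])
d=cam("wrist");S=cam("scene");T=cam("top"); H=hsv(d)
for c,st in blobs(RED(H),(0,0,640,400),30): print("red",c,st,w2f(onz(d,c,.07,True)))
for c,st in blobs(GRN(H),(0,0,640,400),20): print("grn",c,st,w2f(onz(d,c,.0125,True)))
for c,st in blobs(YEL(H),(0,0,640,400),20): print("yel",c,st,w2f(onz(d,c,.084,True)))
print("S",blobs(RED(hsv(S)),(230,170,375,285)), "T",blobs(RED(hsv(T)),(285,135,390,260)))
for c,st in blobs(RED(hsv(S)),(230,170,375,285)): print(w2f(onz(S,c,.068)))
cv2.imwrite("pics/w3.png",d["pixels"][:,:,::-1])
E
```

```text
6.6 [ 0.5712 -0.0322  0.1676] -6.1
red [307.1, 104.3] [296, 91, 24, 24, 248] [99.5 39. ]
red [255.6, 187.3] [246, 178, 20, 19, 291] [37.4 84.9]
red [57.0, 324.0] [37, 298, 41, 52, 696] [-124.3  400.8]
grn [600.9, 286.3] [587, 265, 29, 43, 378] [-165.2 -422.2]
yel [594.4, 95.5] [574, 69, 41, 54, 1369] [ 118.2 -243.7]
yel [426.4, 286.0] [404, 280, 41, 13, 322] [-56.8 -55. ]
yel [389.0, 287.3] [386, 283, 10, 12, 51] [-53.9 -20.5]
S [([334.3, 223.5], [332, 216, 6, 16, 83])] T []
[95.9 43.1]
```

View pics/w3.png

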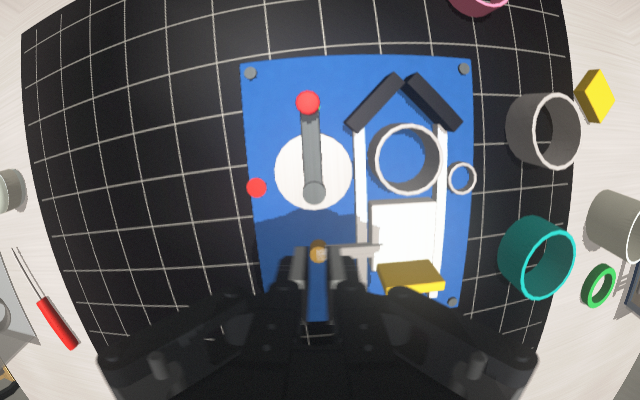

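The wrist view shows the lever pointing forward with the post top (307,103) over the green dot, measured at fixture (99.5, 39). The pad's top is at (410,278). Next I'll move behind the pad.

```bash
python3 - <<'E'
from h import *
print(rel([*f2w(-105,-45),.15],-2.4), rel([*f2w(-105,-45),.055],-2.4))
E
```

```text
([np.float64(-0.1192), np.float64(0.0904), np.float64(0.0166)], np.float64(-3.7), 'alpha', np.float64(-6.1)) ([np.float64(-0.1192), np.float64(0.0904), np.float64(0.1116)], np.float64(-3.7), 'alpha', np.float64(-6.1))
```

Call:
apply_moves --targets '[{"translation": [-0.04,0.03,0.0],"dr": [0,0,-4],"hand": 0.0},{"translation": [-0.08,0.06,0.0],"dr": [0,0,-4],"hand": 0.0},{"translation": [-0.119,0.09,0.0],"dr": [0,0,-4],"hand": 0.0},{"translation": [-0.119,0.09,0.0],"dr": [0,0,-4],"hand": 0.0},{"translation": [-0.119,0.09,0.0],"dr": [0,0,-4],"hand": 0.0},{"translation": [-0.119,0.09,0.04],"dr": [0,0,-4],"hand": 0.0},{"translation": [-0.119,0.09,0.08],"dr": [0,0,-4],"hand": 0.0},{"translation": [-0.119,0.09,0.112],"dr": [0,0,-4],"hand": 0.0},{"translation": [-0.119,0.09,0.112],"dr": [0,0,-4],"hand": 0.0},{"translation": [-0.119,0.09,0.112],"dr": [0,0,-4],"hand": 0.0}]'

```text
clock: 7.75
tool_pos: [0.4474, -0.1086, 0.0546]
tool_rot: [-0.0, 1.0, -0.018, -0.001]
wrist_force: [0.3, -0.0, -0.5]
finger_gap: -0.0001
gripper_force: 0.0
```

```bash
python3 - <<'E'
from h import *
s=env.sense(); print(s["clock"],s["tool_pos"].round(4),w2f(s["tool_pos"]),rel([*f2w(-78,-45),.055],-2.4),s["wrist_force"])
d=cam("wrist");H=hsv(d)
for c,st in blobs(YEL(H),(0,0,640,400),20): print("yel",c,st,w2f(onz(d,c,.084,True)))
for c,st in blobs(RED(H),(0,0,640,400),30): print("red",c,w2f(onz(d,c,.07,True)))
cv2.imwrite("pics/w4.png",d["pixels"][:,:,::-1])
E
```

```text
7.75 [ 0.4474 -0.1086  0.0546] [-104.3  -44. ] ([np.float64(0.0263), np.float64(0.0011), np.float64(-0.0004)], np.float64(0.4), 'alpha', np.float64(-2.0)) [ 0.30714584 -0.04561086 -0.51212862]
yel [320.3, 188.0] [249, 175, 144, 27, 3517] [-59.  -45.5]
red [111.7, 49.2] [ 6.9 53.3]
```

View pics/w4.png

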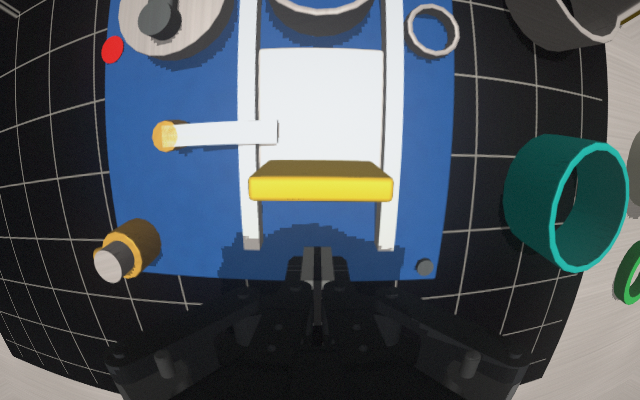

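The wrist view shows the closed fingers (col 318) centred behind the pad (col 320), with the pad and rails clear. Pushing forward slowly.

Call:
apply_moves --targets '[{"translation": [0.01,0.001,0],"dr": [0,0,0],"hand": 0.0},{"translation": [0.02,0.001,0],"dr": [0,0,0],"hand": 0.0},{"translation": [0.024,0.001,0],"dr": [0,0,0],"hand": 0.0},{"translation": [0.028,0.001,0],"dr": [0,0,0],"hand": 0.0},{"translation": [0.032,0.001,0],"dr": [0,0,0],"hand": 0.0},{"translation": [0.036,0.001,0],"dr": [0,0,0],"hand": 0.0},{"translation": [0.036,0.001,0],"dr": [0,0,0],"hand": 0.0}]'

```text
clock: 8.5
tool_pos: [0.4828, -0.1113, 0.0544]
tool_rot: [-0.0, 1.0, -0.018, 0.0]
wrist_force: [0.0, -0.0, 0.2]
finger_gap: -0.0003
gripper_force: 0.0
```

```bash
cat > st.py <<'E'
from h import *
s=env.sense(); print(s["clock"],s["tool_pos"].round(4),w2f(s["tool_pos"]),s["wrist_force"].round(1))
d=cam("wrist");H=hsv(d)
for c,st in blobs(YEL(H),(0,0,640,400),200): print("yel",c,st,w2f(onz(d,c,.084,True)),"rear",w2f(onz(d,(320,st[1]+st[3]),.084,True)))
cv2.imwrite("pics/w5.png",d["pixels"][:,:,::-1])
E
python3 st.py
```

```text
8.5 [ 0.4828 -0.1113  0.0544] [-68.8 -45.3] [ 0.  -0.   0.2]
yel [634.9, 37.7] [627, 24, 13, 33, 251] [  71.8 -228.4] rear [ 25.1 -46.4]
yel [317.9, 252.7] [250, 233, 135, 36, 3974] [-49.9 -46.1] rear [-57.2 -47. ]
```

Call:
apply_moves --targets '[{"translation": [0.004,0,0],"dr": [0,0,0],"hand": 0.0},{"translation": [0.008,0,0],"dr": [0,0,0],"hand": 0.0},{"translation": [0.012,0,0],"dr": [0,0,0],"hand": 0.0},{"translation": [0.016,0,0],"dr": [0,0,0],"hand": 0.0},{"translation": [0.019,0,0],"dr": [0,0,0],"hand": 0.0},{"translation": [0.022,0,0],"dr": [0,0,0],"hand": 0.0}]'

```text
clock: 9.15
tool_pos: [0.5046, -0.1122, 0.0543]
tool_rot: [0.0, 1.0, -0.018, -0.0]
wrist_force: [-3.2, -2.2, -0.6]
finger_gap: -0.0002
gripper_force: 1.6
```

```bash
python3 st.py
```

```text
9.15 [ 0.5046 -0.1122  0.0543] [-46.9 -45.3] [-3.2 -2.2 -0.6]
yel [631.8, 39.3] [618, 12, 22, 68, 806] [  91.2 -224.1] rear [ 38.3 -46.5]
yel [318.3, 253.1] [250, 233, 135, 37, 3984] [-28.2 -46.2] rear [-35.8 -47. ]
```

Call:
apply_moves --targets '[{"translation": [0.001,0,0],"dr": [0,0,0],"hand": 0.0},{"translation": [0.002,0,0],"dr": [0,0,0],"hand": 0.0},{"translation": [0.003,0,0],"dr": [0,0,0],"hand": 0.0},{"translation": [0.004,0,0],"dr": [0,0,0],"hand": 0.0}]'

```text
clock: 9.6
tool_pos: [0.5084, -0.1123, 0.0544]
tool_rot: [-0.0, 1.0, -0.018, -0.0]
wrist_force: [-3.5, -2.3, 0.6]
finger_gap: 0.0002
gripper_force: 1.5
```

Call:
apply_moves --targets '[{"translation": [0.001,0,0],"dr": [0,0,0],"hand": 0.0},{"translation": [0.002,0,0],"dr": [0,0,0],"hand": 0.0}]'

```text
clock: 9.8
tool_pos: [0.5095, -0.1123, 0.0543]
tool_rot: [-0.0, 1.0, -0.018, -0.001]
wrist_force: [-15.0, -0.7, 12.6]
finger_gap: -0.0
gripper_force: 7.9
```

Call:
apply_moves --targets '[{"translation": [0.001,0,0],"dr": [0,0,0],"hand": 0.0},{"translation": [0.001,0,0],"dr": [0,0,0],"hand": 0.0}]'

```text
clock: 10.0
tool_pos: [0.5096, -0.1123, 0.0543]
tool_rot: [-0.0, 1.0, -0.018, -0.002]
wrist_force: [-17.3, -1.0, 13.5]
finger_gap: 0.0001
gripper_force: 8.6
```

```bash
python3 st.py
```

```text
10.0 [ 0.5096 -0.1123  0.0543] [-42.  -45.2] [-17.3  -1.   13.5]
yel [632.2, 44.2] [619, 18, 21, 67, 744] [  92.7 -222.9] rear [ 41.5 -46.4]
yel [317.9, 253.5] [250, 232, 135, 38, 4013] [-23.2 -46. ] rear [-30.7 -46.9]
```

The slide hit a hard stop: 1 mm more command gave 0.1 mm of motion. I'll back off, lift clear and verify.

Call:
apply_moves --targets '[{"translation": [-0.01,0,0],"dr": [0,0,0],"hand": 0.0},{"translation": [-0.03,0,0],"dr": [0,0,0],"hand": 0.0},{"translation": [-0.03,0,-0.05],"dr": [0,0,0],"hand": 0.0},{"translation": [-0.03,0,-0.1],"dr": [0,0,0],"hand": 0.0},{"translation": [-0.03,0,-0.14],"dr": [0,0,0],"hand": 0.0},{"translation": [-0.03,0,-0.14],"dr": [0,0,0],"hand": 0.0}]'

```text
clock: 10.65
tool_pos: [0.4841, -0.1115, 0.1998]
tool_rot: [0.001, 1.0, -0.018, 0.005]
wrist_force: [-0.1, -0.1, -0.6]
finger_gap: 0.0001
gripper_force: 0.0
```

```bash
python3 - <<'E'
from h import *
s=env.sense(); print(s["clock"],s["tool_pos"].round(4),s["wrist_force"].round(1))
d=cam("wrist");S=cam("scene");H=hsv(d)
for c,st in blobs(YEL(H),(0,0,640,400),200): print("yel",c,st,w2f(onz(d,c,.084,True)))
for c,st in blobs(RED(H),(0,0,640,400),30): print("red",c,w2f(onz(d,c,.07,True)))
c2=cv2.resize(S["pixels"][170:285,230:375],None,fx=2.7,fy=2.7,interpolation=cv2.INTER_CUBIC)
w=d["pixels"][:311,:]; w=w[:,160:560]
cv2.imwrite("pics/fin.png",np.hstack([w[:310],c2[:310]])[:,:,::-1])
E
```

```text
10.65 [ 0.4841 -0.1115  0.1998] [-0.1 -0.1 -0.6]
yel [542.2, 44.2] [519, 19, 45, 53, 1211] [ 101.5 -272.4]
yel [320.1, 158.1] [285, 152, 65, 11, 234] [-27.5 -48.5]
red [220.7, 17.9] [103.8  42.2]
red [188.6, 107.3] [20.6 72.3]
red [17.1, 252.5] [-145.4  397. ]
```

View pics/fin.png

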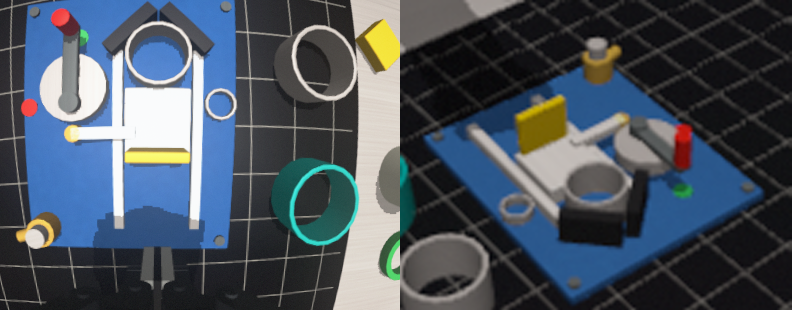

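The collar sits against both nest walls with the slide behind it. The lever is in line, with the post vertically above the green dot (scene col 683 for both). The clamp and valve look untouched. Settling, then handing in.

Call:
apply_moves --targets '[{"translation": [0,0,0],"dr": [0,0,0],"hand": 0.0},{"translation": [0,0,0],"dr": [0,0,0],"hand": 0.0},{"translation": [0,0,0],"dr": [0,0,0],"hand": 0.0}]'

```text
clock: 11.05
tool_pos: [0.4811, -0.1112, 0.1936]
tool_rot: [-0.0, 1.0, -0.018, -0.001]
wrist_force: [0.4, 0.3, -0.1]
finger_gap: 0.0
gripper_force: 0.0
```

```bash
python3 - <<'E'
from h import *
d=cam("wrist");S=cam("scene")
print([ (c,w2f(onz(d,c,.07,True))) for c,_ in blobs(RED(hsv(d)),(0,0,640,400),30)][:1],[(c,w2f(onz(S,c,.068))) for c,_ in blobs(RED(hsv(S)),(230,170,375,285))])
print(env.finish_job())
E
```

```text
[([218.1, 9.6], array([105.3,  42.8]))] [([334.3, 223.5], array([95.9, 43.1]))]
the job is handed in; nothing more can be done
None
```

I turned the cam to its low point, then pushed the slide to its hard stop, seating the collar in the nest; I handed the job in at about 11 s, and the final pictures show nothing else disturbed, but the hand-in gave no verdict.

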